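Bleed the vacuum trap and take its cap off

TASK

Bleed the plate vacuum before the trap's filter is changed: turn the bleed valve's handle to half open (45 degrees, its red pointer at the green mark) while the trap's cap is still on. Then take the blue-knobbed cap off the trap: it may have a right-hand or a left-hand bayonet, so try it both ways until it comes free. Finish still gripping the cap and holding it still in the air, roughly level and at least 60 mm higher than it sat, with the valve left half open and the plate, the bottle and the tip box left where they are.

Things in the scene. Friction and masses are not known exactly. Their poses are not given: they have to be found in the camera images.
- trap: Vacuum trap fixed to the bench: beige round housing, 110 mm across and 85 mm high (foot 120 mm across), with a green band. A steel neck, 37 mm across and 42 mm high, stands in the middle of its top under the cap; its top is 127 mm above the bench. Origin: centre of its underside; z up.
- cap: Loose bayonet cap seated on the trap's neck, 0.08 to 0.17 kg: grey round skirt and plate 84 mm across, 46 mm high, and on top in the middle a blue round upright knob (76 mm high overall). Origin: on its axis at the skirt's lower edge, z up the axis; seated it is 87 mm above the bench. Locked as found: it lifts at most about 2 or 3 mm. It does not rise as it turns.
- cap_knob (a point): Middle of the cap's knurled knob: 40 mm across, 30 mm high (133 to 163 mm above the bench when seated). One way round, which differs between starts and cannot be seen, the cap meets a hard stop within 12 degrees; the other way it turns freely and after 45 to 130 degrees (best 60 to 70) lifts straight off. Gripped at 20 to 30 N, the fingers slip harmlessly at the stop.
- valve_base: Bleed valve fixed to the bench: steel foot plate 80 x 80 mm, brass body, white dial disc 92 mm across with its top 56 mm above the bench. Dial marks: black at closed (on its own -x side), green at 45 degrees, black at 90 degrees. Origin: centre of its underside, z up; the handle turns about this z axis.
- valve_grip (a point): Middle of the valve's T handle, on the turning axis, 84 mm above the bench. The handle is a black upright bar 62 mm long (the point's x axis), 12 mm thick (y) and 26 mm high (71 to 97 mm above the bench); the red end, with a small red pointer, lies on the point's -x side. 15 mm of free height below the bar to the dial.
- valve_handle (a joint): Opening of the bleed valve in rad: 0 closed (red pointer along the base's -x), grows as the handle is turned counter-clockwise seen from above, stop at 1.571 (fully open); 0.785 is half open. Starts between 0 and 0.25. It stays where it is left (friction about 0.08 N m).
- well_plate: Bystander: loose flat well plate, 127 x 85 x 16 mm, clear and white. Origin: centre of its underside.
- reagent: Bystander: loose amber bottle, 60 mm across, 100 mm high. Origin: centre of its underside.
- tip_box: Bystander: loose blue pipette tip box, 90 x 70 x 54 mm. Origin: centre of its underside.
Not all that is in view belongs to the job. Leave any purple or turquoise look-alike of the cap alone.

How it is judged:
By the outcome, as a careful person would: the job done as asked, in the order asked, and still so for the second after the job is handed in, while the arm keeps its last pose, push and grip.
It also fails if it takes over 58 s, if anything falls off the work surface, if the arm or the gripper's body presses on something with over 40 N, if the wrist force passes 120 N, or if a joint passes its speed limit or range.

ROBOT

A 6-joint arm with a two-finger parallel gripper is mounted at the origin on the work surface. World frame = base frame: x ahead of the robot, y to its left, z up, the work surface at z = 0. Lengths are in m, angles in degrees, forces in N, time in s.
With the tool pointing down it reaches from about 0.375 to 0.9 m from the base axis. Payload 3.1 kg.
Tool frame: the origin (TCP) lies on the centre line of the jaws, within the pads' length; the fingertips stand 17 mm ahead of it and the grasp point (between the pads) lies 2 mm behind it; z points along the fingers, y is the line along which they close (so a half turn about z gives the same grasp; the last joint's range is limited). The gripper opens to 87 mm and grips with 3 to 60 N. Pads are 19 mm wide; open, the fingers measure 117 mm over their backs; the gripper's body (75 mm by 190 mm) begins 51 mm behind the grasp point.
Start: joints at [-82.42, 30.224, 82.088, -0, 67.689, -10.227], TCP at [0.191, -0.595, 0.24] pointing down, gripper open.
Joint ranges: [-176.69, 176.69], [-43.24, 126.21], [12.49, 139.97], [-82, 262], [0, 151.66], [-163.58, 163.58]. Speed limits (degrees/s): [159.86, 159.86, 180, 180, 180, 180].

INTERFACE

Orientations are given as a 3x3 rotation matrix whose columns are the frame's x, y, z axes.
In Python, from rig import bot, imaging, finder gives the robot as it stands. The module is installed in compiled form; this text tells all that it offers.
- The arm moves only by the tool play_rows, never from a script. Its argument "motion" is a list that holds one entry, the list of rows, each a list of 6 numbers: the shift along the tool's x, y, z in normalised numbers (1 is 1 m), then the turn, a rotation vector about the tool's x, y, z in fractions of the full range, 1 being 90 degrees. In form: [[[dx, dy, dz, wx, wy, wz], ...]]. A call has 1 to 8 rows; each row is the pose to reach, as a shift and turn from the pose commanded when the call began, along the tool's axes at that moment; what a row does not reach only later rows make up. A row lasts 1/12 s, in which the tool goes at most 41.7 mm and 7.16 degrees, less where a joint would pass 70% of its speed; a pose out of reach is approached as far as the arm can. No shift or turn number may pass 1 either way. A call with a gripper value outside its range is refused whole. "fingers" is the finger opening in m, from 0 to 0.087, set as the call begins (left out, the last holds). The fingers move at their own pace and stop on an object; the grip force is fixed at half the most. Time passes only in rows, so rows that repeat a pose let the fingers close. It gives the time, the measured TCP pose, the force, the opening and the grip force at its end, in the units of the state.
- bot.read_state(): the state, without advancing time (a new reading comes with each control period).
- imaging.capture(name): name is "scene" or "top" or "wrist"; returns a dict with "frame" (400x640x3 uint8, red, green, blue), "camera_matrix" (3x3 intrinsics, pixels), "R" (3x3) and "t" (3): a world point X has camera coordinates R X + t. Camera axes: x right, y down, z forward; pixel columns grow to the right and rows downward; lengths in m; the calibration is good to about 2 mm. A picture is of the moment at which its call begins. There is no depth.
- bot.hand_in(): hands the job in; it is judged then, once.
Trained networks look in the newest picture that a camera, given by its name, has taken for a name from the list of things; names that differ only in an ending like _2 or _b are one class to them, and where a whole thing is asked for, a point or a joint stands for the part that bears it (a point fixed in the world has none). Each returns a list of dicts, best first, with "confidence" (0 to 1); they miss things now and then, are a little off and sometimes report something else, mostly with a low value. They report only what shows in the picture. A call takes as long as a camera call. They do not tell look-alikes from the thing itself.
- finder.recognise(camera, name): "at" ([x, y, z] in m, in world coordinates, good to about 4 mm: the middle of the surface that is visible of it).
- finder.outline_of(camera, name): "pixels" (400x640 bool, what is visible of it).
The state is a dict: "time_s": time; "joint_positions": joint angles; "qvel": joint speeds; "tau": joint torques, N m; "position": TCP position; "tcp_rot": TCP orientation; "force": force on the tool from outside, world axes, zero at the start; "moment": the same for the moment, N m; "opening": opening from 0.0 (shut) to 1.0 (fully open); "grasp_force": force on a finger pad.
Only numpy, scipy, OpenCV 4.12 (cv2) and the standard library are available. Lean on these libraries where they do the work, as an engineer would, in place of code of your own. Each camera call takes 0.05 s, during which the arm holds its last target. There are 200 camera calls.

## Working session

There is one attempt and no reset: what is moved stays moved. The work goes in short steps, Python scripts to look and compute and a tool call to move; the robot and the scene stay as the last step left them, time stands still between calls to the robot, and variables do not carry over. Pictures are saved under pics/ and viewed, at most 10 in all, crops included, and the job is handed in when it is done.

Besides the shell and the picture viewer there is one more tool, called after "Call:" as name([rows], argument=value, ...), one row to a line, values as JSON. play_rows: Moves the arm, as the interface text tells. Its arguments: {"type":"object","properties":{"motion":{"type":"array"},"fingers":{"type":"number"}},"required":["motion"]}

```bash
mkdir -p pics; python3 - <<'E'
from rig import bot, imaging, finder
import cv2
s=bot.read_state(); print(s)
for c in ["scene","top"]:
    d=imaging.capture(c); cv2.imwrite(f"pics/{c}0.png",d["frame"][:,:,::-1])
    for n in ["trap","cap","cap_knob","valve_base","valve_grip","well_plate","reagent","tip_box"]:
        print(c,n,[(r["at"],round(r["confidence"],2)) for r in finder.recognise(c,n)][:3])
E
```

```text
{'time_s': 0.0, 'joint_positions': array([-8.24186428e+01,  3.02800818e+01,  8.21560734e+01, -2.65025909e-04,
        6.76893249e+01, -1.02264991e+01]), 'qvel': array([-0.03725082,  0.09087121,  0.12756362,  0.06651452,  0.05491954,
        0.03981285]), 'tau': array([-2.90528851e-04, -4.40041351e+01, -1.76591778e+01,  6.31905673e-02,
        5.82204515e-02, -1.74255647e-04]), 'position': array([ 0.19108306, -0.59434283,  0.23856137]), 'tcp_rot': array([[ 9.52086986e-01,  3.05827216e-01, -2.93182231e-04],
       [ 3.05827115e-01, -9.52084590e-01,  2.17033048e-03],
       [ 3.84611846e-04, -2.15600648e-03, -9.99997602e-01]]), 'force': array([0.52778286, 0.27068508, 0.00169333]), 'moment': array([-0.03504406,  0.00122653,  0.04799664]), 'grasp_force': 0.0, 'opening': 0.9986026197098888}
scene trap [([0.6099, 0.1634, 0.0605], 0.62)]
scene cap [([0.5844, 0.1649, 0.1318], 0.91), ([0.4149, 0.1342, 0.0444], 0.84), ([0.7463, 0.1744, 0.0433], 0.77)]
scene cap_knob [([0.4144, 0.1351, 0.0509], 0.81), ([0.7428, 0.1758, 0.048], 0.63)]
scene valve_base [([0.609, -0.1961, 0.0561], 0.93), ([0.4516, 0.001, 0.0147], 0.75), ([0.6003, -0.2008, 0.0881], 0.66)]
scene valve_grip [([0.6019, -0.2056, 0.0905], 0.87)]
scene well_plate [([0.4489, 0.0001, 0.0127], 0.88)]
scene reagent [([0.6786, -0.0031, 0.0686], 0.97)]
scene tip_box [([0.5557, 0.3867, 0.0522], 0.68)]
top trap [([0.5341, 0.1488, 0.0882], 0.94)]
top cap [([0.5645, 0.1536, 0.1341], 0.79), ([0.3963, 0.131, 0.0489], 0.65), ([0.7232, 0.1699, 0.0439], 0.64)]
top cap_knob [([0.7229, 0.1642, 0.048], 0.91), ([0.5603, 0.1505, 0.1309], 0.77), ([0.3962, 0.1328, 0.0471], 0.57)]
top valve_base [([0.5936, -0.2026, 0.0547], 0.96)]
top valve_grip [([0.595, -0.2065, 0.0993], 0.69)]
top well_plate [([0.4357, 0.0007, 0.0162], 0.91)]
top reagent [([0.651, -0.0011, 0.0697], 0.66)]
top tip_box [([0.5415, 0.3796, 0.0524], 0.59)]
```

View pics/scene0.png

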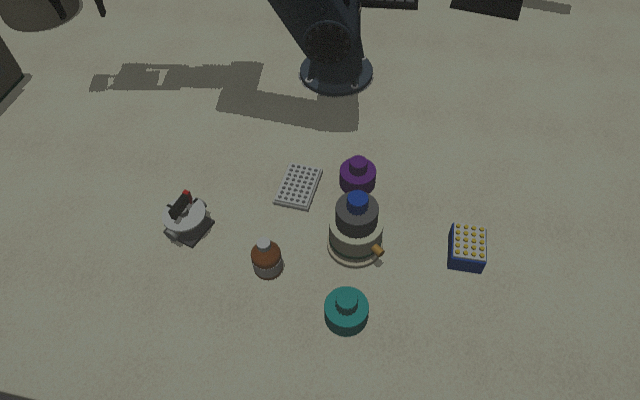

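View pics/top0.png

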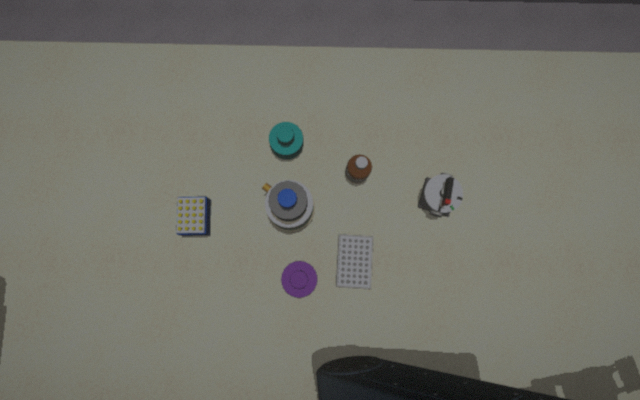

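The scene view shows the blue knob at (358,200) and the valve at about (185,210) with its red end at (187,193). In the top view the knob is at (287,198) and the valve at (443,193), with the red end at (447,203). The purple and turquoise decoys are clear of both. Next I'll measure more exactly.

```bash
cat > h.py <<'E'
from rig import bot, imaging, finder
import cv2, numpy as np
def bp(d,uv,z):
    r=d["R"].T@np.linalg.inv(d["camera_matrix"])@np.array([uv[0],uv[1],1.0]); c=-d["R"].T@d["t"]
    return c+r*(z-c[2])/r[2]
def proj(d,X):
    p=d["camera_matrix"]@(d["R"]@np.array(X)+d["t"]); return p[:2]/p[2]
def cen(m): v,u=np.nonzero(m); return np.array([u.mean(),v.mean()]),len(u)
def tri(ds,uvs):
    P=[d["camera_matrix"]@np.c_[d["R"],d["t"]] for d in ds]
    X=cv2.triangulatePoints(P[0],P[1],uvs[0],uvs[1]).ravel(); return X[:3]/X[3]
def hsv(d): return cv2.cvtColor(d["frame"],cv2.COLOR_RGB2HSV)
def red(d): h=hsv(d); return ((h[...,0]<8)|(h[...,0]>172))&(h[...,1]>150)&(h[...,2]>60)
E
python3 - <<'E'
from h import *
ds=[imaging.capture(c) for c in("scene","top")]
ks=[];rs=[]
for d,w,vw in zip(ds,((340,180,376,216),(272,180,304,216)),((155,180,215,250),(415,165,470,225))):
    h=hsv(d); m=np.zeros((400,640),bool); x0,y0,x1,y1=w
    m[y0:y1,x0:x1]=((h[...,0]>105)&(h[...,0]<125)&(h[...,1]>120))[y0:y1,x0:x1]
    k,n=cen(m); ks.append(k); print("knob",k,n,bp(d,k,.155))
    r=np.zeros_like(m);x0,y0,x1,y1=vw; r[y0:y1,x0:x1]=red(d)[y0:y1,x0:x1]
    k,n=cen(r); rs.append(k); print("red",k,n,bp(d,k,.09))
print(tri(ds,ks),tri(ds,rs))
ims=[cv2.resize(d["frame"][y-35:y+35,x-35:x+35],(400,400),interpolation=cv2.INTER_CUBIC) for d,(x,y) in zip(ds,((185,215),(443,195)))]
cv2.imwrite("pics/v0.png",np.hstack(ims)[:,:,::-1])
for c in("scene","top"):
    print([ (cen(o["pixels"]),o["confidence"]) for o in finder.outline_of(c,"valve_grip")][:2])
E
```

```text
knob [357.25441696 197.97879859] 283 [0.56350661 0.15703716 0.155     ]
red [185.4        191.73333333] 15 [ 0.57017405 -0.20512916  0.09      ]
knob [286.70848708 197.67527675] 271 [0.56660841 0.15556679 0.155     ]
red [447. 201.] 21 [ 0.57483414 -0.20496177  0.09      ]
[0.56593866 0.15652721 0.15793682] [ 0.57383682 -0.20264818  0.09522127]
[((array([181.01196172, 205.13636364]), 418), 0.8)]
[((array([446.81684982, 191.91941392]), 273), 0.56)]
```

View pics/v0.png

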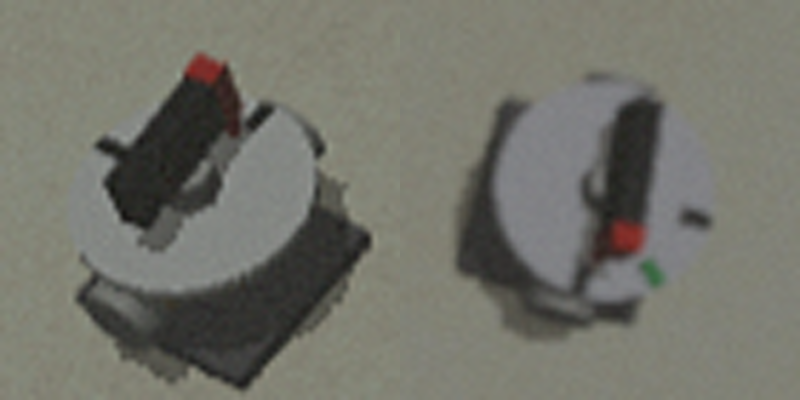

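```bash
python3 - <<'E'
from h import *
d=imaging.capture("top")
o=lambda u,v:(408+u/5.714,160+v/5.714)
c=bp(d,o(205,188),.056);print("c",c)
for n,p,z in(("closed",(183,280),.056),("green",(252,272),.056),("90",(295,217),.056)):
    q=bp(d,o(*p),z)-c; print(n,np.degrees(np.arctan2(q[1],q[0])),np.hypot(*q[:2]))
a=bp(d,o(236,103),.097);b=bp(d,o(227,240),.097);print("bar",(a+b)/2,np.degrees(np.arctan2(*(b-a)[1::-1])),np.linalg.norm(a-b))
w=imaging.capture("wrist");s=bot.read_state();R=s["tcp_rot"]
print("cam in tool",R.T@(-w["R"].T@w["t"]-s["position"]),"dir",R.T@w["R"][2],w["camera_matrix"][0])
E
```

```text
c [ 0.59970368 -0.20996667  0.056     ]
closed 164.85359304835816 0.04001399065283397
green -152.36264283075312 0.03940409973263447
90 -107.46519004940431 0.03885412666906237
bar [ 0.59908611 -0.2069147   0.097     ] 174.21388661808712 0.055608660797671315
cam in tool [ 0.08290997 -0.00084859 -0.14505551] dir [-2.96105144e-01  2.55124590e-04  9.55155317e-01] [283.31928351   0.         318.91702966]
```

The rows are not in the units I measure in: turns go in shares of 90 degrees. I convert before sending: 24 degrees is 0.2667.

Call:
play_rows([
  [[0.507,-0.2425,0.05,0,0,0.2667],[0.507,-0.2425,0.05,0,0,0.2667],[0.507,-0.2425,0.05,0,0,0.2667],[0.507,-0.2425,0.05,0,0,0.2667],[0.507,-0.2425,0.05,0,0,0.2667],[0.507,-0.2425,0.05,0,0,0.2667],[0.507,-0.2425,0.05,0,0,0.2667],[0.507,-0.2425,0.05,0,0,0.2667]],
], fingers=0.05)

```text
time_s: 1.87
position: [0.4326, -0.3668, 0.2102]
tcp_rot: [[0.994, -0.108, 0.0], [-0.108, -0.994, -0.0], [0.0, 0.0, -1.0]]
force: [0.4, -1.0, -0.0]
opening: 0.588
grasp_force: 0.0
```

```bash
cat >> h.py <<'E'
def st():
    s=bot.read_state(); R=s["tcp_rot"]; print("t",round(s["time_s"],2),"p",s["position"].round(4),"yaw",np.degrees(np.arctan2(R[1,0],R[0,0])).round(2),"z",R[:,2].round(4),"F",s["force"].round(1),"M",s["moment"].round(2),"op",round(s["opening"]*87,1),"gf",round(s["grasp_force"],1),"j",s["joint_positions"].round(0)); return s
def to(s,tgt): print("tool delta",(s["tcp_rot"].T@(np.array(tgt)-s["position"])).round(4))
E
python3 -c "
from h import *
s=st();to(s,[.5995,-.2085,.18])"
```

```text
t 1.87 p [ 0.4326 -0.3668  0.2102] yaw -6.21 z [ 3.e-04 -4.e-04 -1.e+00] F [ 0.4 -1.  -0. ] M [-0.03  0.03 -0.02] op 51.2 gf 0.0 j [-52.  28.  92.   0.  60.  45.]
tool delta [ 0.1488 -0.1754  0.0302]
```

Call:
play_rows([
  [[0.147,-0.173,0.03,0,0,0],[0.147,-0.173,0.03,0,0,0],[0.147,-0.173,0.03,0,0,0],[0.147,-0.173,0.03,0,0,0],[0.147,-0.173,0.03,0,0,0],[0.147,-0.173,0.03,0,0,0],[0.147,-0.173,0.03,0,0,0]],
])

```text
time_s: 2.45
position: [0.599, -0.208, 0.1794]
tcp_rot: [[0.995, -0.102, 0.001], [-0.102, -0.995, 0.001], [0.001, -0.001, -1.0]]
force: [-0.1, -0.2, 0.2]
opening: 0.574
grasp_force: 0.0
```

```bash
python3 - <<'E'
from h import *
s=st(); d=imaging.capture("wrist"); cv2.imwrite("pics/w1.png",d["frame"][:,:,::-1])
print(proj(d,[.5995,-.2085,.056]),proj(d,[.5995,-.2085,.097]))
for n in("valve_grip","valve_base"): print(n,[(r["at"],r["confidence"]) for r in finder.recognise("wrist",n)][:2])
E
```

```text
t 2.45 p [ 0.599  -0.208   0.1794] yaw -5.88 z [ 0.0011  0.0013 -1.    ] F [-0.1 -0.2  0.2] M [-0.    0.04 -0.01] op 50.0 gf 0.0 j [-29.  35.  84.   0.  61.  67.]
[320.73367597 197.33530399] [320.96018389 211.35198398]
valve_grip []
valve_base [([0.6048, -0.2079, 0.0545], 0.62)]
```

View pics/w1.png

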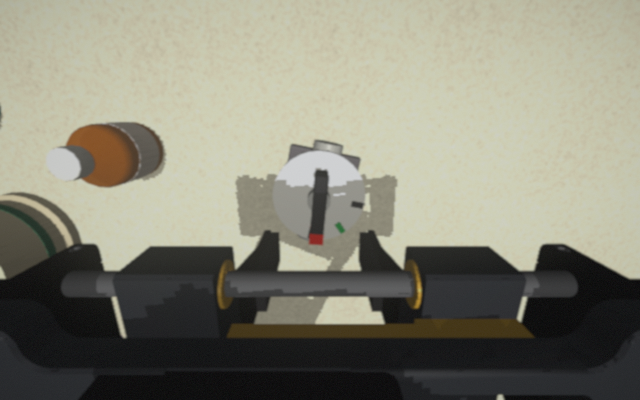

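The wrist view shows the dial centred near (319,195), the bar from (321,171) to its red end (316,239), the green mark at (340,228) and the 90° mark at (357,205). I'll refine these with code.

```bash
python3 - <<'E'
from h import *
d=imaging.capture("wrist"); h=hsv(d); f=d["frame"].astype(int)
roi=np.zeros((400,640),bool); roi[140:246,268:372]=1
g=roi&(h[...,0]>40)&(h[...,0]<85)&(h[...,1]>110); r=roi&red(d)
dark=roi&(f.max(2)<60); dark[:,345:]=0; dark[:,:295]=0; dark[:165]=0
b=roi.copy(); b[:190]=0; k=b&(f.max(2)<70); k[:,:345]=0
kc,kn=cen(k)
dk=(dark|r).astype(np.uint8); n,l,stt,c=cv2.connectedComponentsWithStats(dk)
i=1+stt[1:,4].argmax(); print(stt[i],c[i])
pts=np.argwhere(l==i)[:,::-1].astype(float)
P=np.array([bp(d,p,.097) for p in pts])[:,:2]
vx,vy,x,y=cv2.fitLine(P.astype(np.float32),cv2.DIST_HUBER,0,.01,.01).ravel()
print("bar",np.degrees(np.arctan2(vy,vx)),x,y,"extent",np.ptp((P-[x,y])@[vx,vy]), np.ptp((P-[x,y])@[-vy,vx]))
for n_,m in(("green",g),("k90",k)):
    q,n=cen(m); print(n_,q,n,bp(d,q,.056))
q,n=cen(r);print("red",q,n,bp(d,q,.095))
# disc ellipse: light unsaturated
w=roi&(h[...,1]<25)&(f.max(2)>110)
cs,_=cv2.findContours(w.astype(np.uint8),0,1); e=cv2.convexHull(max(cs,key=cv2.contourArea)); E=cv2.fitEllipse(e); print(E,bp(d,E[0],.056))
E
```

```text
[306 192  14  38 402] [312.58955224 210.67164179]
bar -10.610421 0.5995913 -0.2062214 extent 0.03373812484859956 0.009393381285531072
green [335.03571429 224.28571429] 28 [ 0.56548929 -0.22443425  0.056     ]
k90 [363.2974359  231.68717949] 195 [ 0.55418914 -0.25270374  0.056     ]
red [310.61061947 235.22123894] 113 [ 0.57369216 -0.20130596  0.095     ]
((313.8915100097656, 187.47068786621094), (92.45321655273438, 100.17500305175781), 5.537862777709961) [ 0.60653359 -0.2072573   0.056     ]
```

```bash
python3 -c "
from h import *
s=st();to(s,[.5998,-.2063,.083])"
```

```text
t 2.65 p [ 0.5954 -0.2129  0.1802] yaw -6.24 z [-6.e-04 -3.e-04 -1.e+00] F [-0.5 -1.1 -0.6] M [ 0.04 -0.02 -0.05] op 49.8 gf 0.0 j [-30.  35.  84.  -0.  61.  66.]
tool delta [ 0.0037 -0.007   0.0972]
```

To row units: 4.4 degrees is 0.0489.

Call:
play_rows([
  [[0.004,-0.007,0.02,0,0,0.0489],[0.004,-0.007,0.045,0,0,0.0489],[0.004,-0.007,0.07,0,0,0.0489],[0.004,-0.007,0.088,0,0,0.0489],[0.004,-0.007,0.096,0,0,0.0489],[0.004,-0.007,0.096,0,0,0.0489]],
])

```text
time_s: 3.15
position: [0.5988, -0.2063, 0.0824]
tcp_rot: [[0.983, -0.186, -0.004], [-0.186, -0.983, 0.002], [-0.004, -0.001, -1.0]]
force: [-0.3, 0.5, 0.7]
opening: 0.576
grasp_force: 0.0
```

```bash
python3 -c "
from h import *
imaging.capture('wrist');imaging.capture('wrist')
s=st();to(s,[.5998,-.2063,.083])"
```

```text
t 3.25 p [ 0.6009 -0.2068  0.0849] yaw -10.68 z [ 9.e-04 -6.e-04 -1.e+00] F [0.4 0.2 0.6] M [ 0.05  0.01 -0.04] op 50.4 gf 0.0 j [-29.  42.  87.  -0.  51.  72.]
tool delta [-0.0011 -0.0003  0.0019]
```

Call:
play_rows([
  [[0,0,0,0,0,0],[0,0,0,0,0,0],[0,0,0,0,0,0],[0,0,0,0,0,0],[0,0,0,0,0,0],[0,0,0,0,0,0],[0,0,0,0,0,0],[0,0,0,0,0,0]],
], fingers=0.0)

```text
time_s: 3.92
position: [0.6009, -0.2075, 0.0848]
tcp_rot: [[0.983, -0.183, 0.0], [-0.183, -0.983, -0.004], [0.001, 0.003, -1.0]]
force: [-1.9, -5.5, 1.5]
opening: 0.223
grasp_force: 30.0
```

```bash
python3 -c "
from h import *
s=st()"
```

```text
t 3.92 p [ 0.6009 -0.2075  0.0848] yaw -10.53 z [ 4.0e-04 -3.5e-03 -1.0e+00] F [-1.9 -5.5  1.5] M [-0.84  0.39  0.  ] op 19.4 gf 30.0 j [-29.  42.  87.  -0.  51.  72.]
```

Call:
play_rows([
  [[0,0,0,0,0,0],[0,0,0,0,0,0],[0,0,0,0,0,0]],
])

```text
time_s: 4.17
position: [0.6009, -0.2075, 0.0848]
tcp_rot: [[0.983, -0.183, 0.0], [-0.183, -0.983, -0.004], [0.001, 0.003, -1.0]]
force: [-2.1, -4.8, 1.6]
opening: 0.229
grasp_force: 30.0
```

```bash
python3 - <<'E'
from h import *
s=st(); a=imaging.capture("top")["frame"][155:235,403:483]; b=imaging.capture("wrist")["frame"][150:350,220:420]
b2=imaging.capture("scene")["frame"][175:255,145:225]
cv2.imwrite("pics/g1.png",np.hstack([cv2.resize(x,(266,266),interpolation=2) for x in(a,b,b2)])[:,:,::-1])
E
```

```text
t 4.17 p [ 0.6009 -0.2075  0.0848] yaw -10.54 z [ 4.0e-04 -3.5e-03 -1.0e+00] F [-2.1 -4.8  1.6] M [-0.82  0.39  0.02] op 19.9 gf 30.0 j [-29.  42.  87.  -0.  51.  72.]
```

View pics/g1.png

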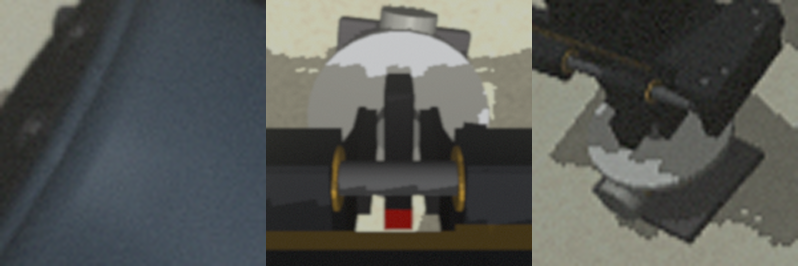

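The wrist view shows the bar held squarely between the pads, with its far end and its red end both at column 398 of the picture. I'll turn it 38° counter-clockwise.

To row units: -38 degrees is -0.4222.

Call:
play_rows([
  [[0,0,0,0,0,-0.0444],[0,0,0,0,0,-0.1111],[0,0,0,0,0,-0.1778],[0,0,0,0,0,-0.2444],[0,0,0,0,0,-0.3111],[0,0,0,0,0,-0.3778],[0,0,0,0,0,-0.4222],[0,0,0,0,0,-0.4222]],
])

```text
time_s: 4.98
position: [0.6008, -0.2066, 0.0848]
tcp_rot: [[0.887, 0.462, 0.0], [0.462, -0.887, -0.002], [-0.001, 0.002, -1.0]]
force: [-1.8, -3.3, 3.0]
opening: 0.225
grasp_force: 30.0
```

Call:
play_rows([
  [[0,0,0,0,0,0],[0,0,0,0,0,0]],
])

```text
time_s: 5.15
position: [0.6008, -0.2066, 0.0847]
tcp_rot: [[0.888, 0.459, 0.0], [0.459, -0.888, -0.002], [-0.001, 0.002, -1.0]]
force: [-3.1, -3.9, 4.0]
opening: 0.226
grasp_force: 30.0
```

```bash
python3 -c "
from h import *
st()"
```

```text
t 5.15 p [ 0.6008 -0.2066  0.0847] yaw 27.34 z [ 1.0e-04 -1.8e-03 -1.0e+00] F [-3.1 -3.9  4. ] M [-0.83  0.54 -0.05] op 19.7 gf 30.0 j [-29.  42.  87.  -0.  51.  34.]
```

Call:
play_rows([
  [[0,0,0,0,0,0],[0,0,0,0,0,0],[0,0,0,0,0,0],[0,0,0,0,0,0]],
], fingers=0.05)

```text
time_s: 5.48
position: [0.6008, -0.2046, 0.0837]
tcp_rot: [[0.888, 0.46, -0.0], [0.46, -0.888, 0.001], [0.0, -0.001, -1.0]]
force: [1.1, -0.1, -0.0]
opening: 0.445
grasp_force: 0.0
```

Call:
play_rows([
  [[0,0,-0.01,0,0,0],[0,0,-0.04,0,0,0],[0,0,-0.075,0,0,0],[0,0,-0.11,0,0,0],[0,0,-0.13,0,0,0],[0,0,-0.13,0,0,0],[0,0,-0.13,0,0,0]],
])

```text
time_s: 6.07
position: [0.6016, -0.2055, 0.2163]
tcp_rot: [[0.888, 0.46, 0.003], [0.46, -0.888, -0.001], [0.002, 0.003, -1.0]]
force: [0.1, 0.1, -0.4]
opening: 0.579
grasp_force: 0.0
```

```bash
python3 - <<'E'
from h import *
s=st(); imaging.capture("wrist"); d=imaging.capture("wrist"); st()
u,v=proj(d,[.6,-.2065,.07]).astype(int); print(u,v)
cv2.imwrite("pics/w2.png",cv2.resize(d["frame"][v-60:v+60,u-60:u+60],(600,600),interpolation=2)[:,:,::-1])
E
```

```text
t 6.07 p [ 0.6016 -0.2055  0.2163] yaw 27.42 z [ 0.0035 -0.0015 -1.    ] F [ 0.1  0.1 -0.4] M [ 0.02 -0.01  0.03] op 50.4 gf 0.0 j [-29.  32.  82.   0.  65.  34.]
t 6.17 p [ 0.6    -0.2048  0.2132] yaw 27.41 z [-0.002   0.0014 -1.    ] F [-0.4  0.3 -0.2] M [-0.04 -0.04  0.08] op 50.1 gf 0.0 j [-29.  33.  82.   0.  65.  34.]
320 193
```

View pics/w2.png

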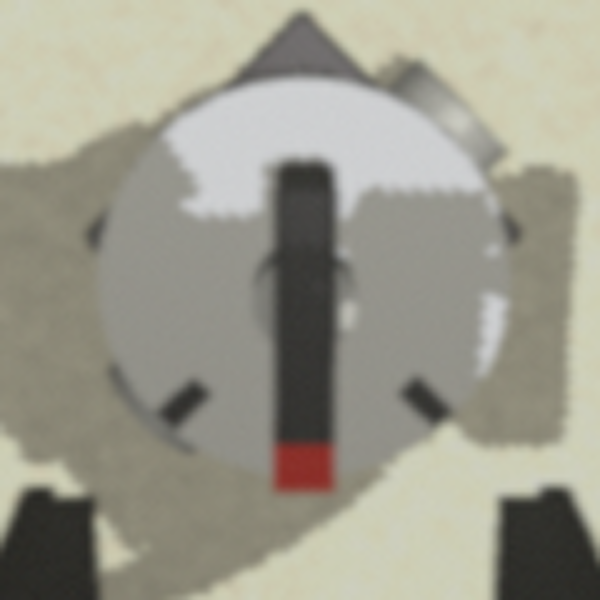

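The wrist view shows the bar upright at column 305, midway between the black marks at (184,403) and (425,400), and covering the green one. The valve is half open. Now the cap.

Call:
play_rows([
  [[0.136,-0.336,-0.017,0,0,0],[0.136,-0.336,-0.017,0,0,0],[0.136,-0.336,-0.017,0,0,0],[0.136,-0.336,-0.017,0,0,0],[0.136,-0.336,-0.017,0,0,0],[0.136,-0.336,-0.017,0,0,0],[0.136,-0.336,-0.017,0,0,0],[0.136,-0.336,-0.017,0,0,0]],
], fingers=0.08)

```text
time_s: 6.83
position: [0.5679, 0.1279, 0.2278]
tcp_rot: [[0.888, 0.46, -0.004], [0.46, -0.888, 0.0], [-0.004, -0.002, -1.0]]
force: [0.5, -0.6, 0.3]
opening: 0.915
grasp_force: 0.0
```

Call:
play_rows([
  [[0,0,0,0,0,0],[0,0,0,0,0,0],[0,0,0,0,0,0]],
])

```text
time_s: 7.08
position: [0.5689, 0.1259, 0.2283]
tcp_rot: [[0.887, 0.461, -0.003], [0.461, -0.887, -0.001], [-0.003, -0.001, -1.0]]
force: [-0.5, 0.1, -0.3]
opening: 0.919
grasp_force: 0.0
```

```bash
python3 - <<'E'
from h import *
imaging.capture("wrist"); d=imaging.capture("wrist"); s=st(); h=hsv(d)
m=(h[...,0]>105)&(h[...,0]<125)&(h[...,1]>120)&(h[...,2]>50)
n,l,stt,c=cv2.connectedComponentsWithStats(m.astype(np.uint8)); i=1+stt[1:,4].argmax(); print(stt[i],c[i],proj(d,[.566,.156,.163]))
cs,_=cv2.findContours((l==i).astype(np.uint8),0,1);e=cv2.fitEllipse(cv2.convexHull(cs[0]));print(e,bp(d,e[0],.155),bp(d,e[0],.163))
for n in("cap_knob","cap"): print(n,[(r["at"],r["confidence"]) for r in finder.recognise("wrist",n)][:2])
u,v=c[i].astype(int)
cv2.imwrite("pics/w3.png",d["frame"][:,:,::-1])
to(s,[.566,.156,.155])
E
```

```text
t 7.18 p [0.5695 0.1245 0.2288] yaw 27.31 z [-2.e-03 -5.e-04 -1.e+00] F [-0.3  0.2 -0.7] M [-0.   -0.05  0.02] op 79.9 gf 0.0 j [ 1. 28. 89. -0. 64. 64.]
[ 257  176   50   51 1948] [281.7161191  201.58726899] [282.72292228 206.00452907]
((281.7516784667969, 201.22300720214844), (50.1510124206543, 50.85881042480469), 106.71476745605469) [0.56641121 0.15814739 0.155     ] [0.56921929 0.15835634 0.163     ]
cap_knob [([0.5765, 0.1579, 0.1323], 0.97), ([0.4044, 0.1283, 0.0444], 0.84)]
cap [([0.5739, 0.1576, 0.1351], 0.88), ([0.7189, 0.163, 0.0461], 0.88)]
tool delta [ 0.0115 -0.0295  0.0738]
```

View pics/w3.png

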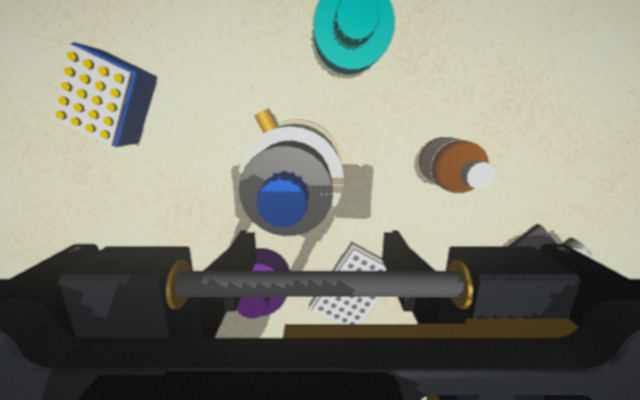

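The wrist view shows the blue knob at (282,201), and every projection agrees on a centre near (0.567, 0.157). I'll centre over it, descend and grip.

Call:
play_rows([
  [[0.0128,-0.03,0,0,0,0],[0.0128,-0.03,0.02,0,0,0],[0.0128,-0.03,0.04,0,0,0],[0.0128,-0.03,0.055,0,0,0],[0.0128,-0.03,0.067,0,0,0],[0.0128,-0.03,0.072,0,0,0],[0.0128,-0.03,0.072,0,0,0],[0.0128,-0.03,0.072,0,0,0]],
])

```text
time_s: 7.95
position: [0.5677, 0.1577, 0.1579]
tcp_rot: [[0.888, 0.459, 0.0], [0.459, -0.888, 0.0], [0.0, 0.0, -1.0]]
force: [0.6, -0.3, -0.1]
opening: 0.918
grasp_force: 0.0
```

Call:
play_rows([
  [[0,0,0,0,0,0],[0,0,0,0,0,0],[0,0,0,0,0,0],[0,0,0,0,0,0],[0,0,0,0,0,0],[0,0,0,0,0,0],[0,0,0,0,0,0],[0,0,0,0,0,0]],
], fingers=0.0)

```text
time_s: 8.62
position: [0.5674, 0.1585, 0.1579]
tcp_rot: [[0.888, 0.46, 0.0], [0.46, -0.888, -0.0], [0.0, 0.0, -1.0]]
force: [-0.1, -0.3, 1.0]
opening: 0.452
grasp_force: 30.0
```

```bash
python3 -c "
from h import *
st()"
```

```text
t 8.62 p [0.5674 0.1585 0.1579] yaw 27.42 z [ 3.e-04 -2.e-04 -1.e+00] F [-0.1 -0.3  1. ] M [-0.07 -0.03  0.01] op 39.3 gf 30.0 j [ 5. 33. 92. -0. 55. 67.]
```

To row units: -18 degrees is -0.2.

Call:
play_rows([
  [[0,0,0,0,0,-0.0444],[0,0,0,0,0,-0.0889],[0,0,0,0,0,-0.1333],[0,0,0,0,0,-0.1778],[0,0,0,0,0,-0.2],[0,0,0,0,0,-0.2]],
])

```text
time_s: 9.12
position: [0.5673, 0.1586, 0.1579]
tcp_rot: [[0.702, 0.713, 0.0], [0.713, -0.702, 0.0], [0.0, -0.0, -1.0]]
force: [0.1, -0.3, 1.3]
opening: 0.455
grasp_force: 30.0
```

```bash
python3 -c "
from h import *
st()"
```

```text
t 9.12 p [0.5673 0.1586 0.1579] yaw 45.44 z [ 1.e-04  1.e-04 -1.e+00] F [ 0.1 -0.3  1.3] M [-0.01 -0.    0.01] op 39.6 gf 30.0 j [ 5. 33. 92.  0. 55. 49.]
```

There's no resistance after 18°, so counter-clockwise is the free direction. I'll continue to 65° in total.

To row units: -47 degrees is -0.5222.

Call:
play_rows([
  [[0,0,0,0,0,-0.0667],[0,0,0,0,0,-0.1333],[0,0,0,0,0,-0.2],[0,0,0,0,0,-0.2667],[0,0,0,0,0,-0.3333],[0,0,0,0,0,-0.4],[0,0,0,0,0,-0.4667],[0,0,0,0,0,-0.5222]],
])

```text
time_s: 9.78
position: [0.5673, 0.1586, 0.1579]
tcp_rot: [[-0.046, 0.999, 0.0], [0.999, 0.046, 0.0], [0.0, 0.0, -1.0]]
force: [-0.2, -0.5, 1.6]
opening: 0.452
grasp_force: 30.0
```

Call:
play_rows([
  [[0,0,0,0,0,0],[0,0,-0.003,0,0,0],[0,0,-0.006,0,0,0],[0,0,-0.008,0,0,0],[0,0,-0.008,0,0,0]],
])

```text
time_s: 10.2
position: [0.5675, 0.1585, 0.1663]
tcp_rot: [[-0.041, 0.999, 0.001], [0.999, 0.041, 0.0], [0.0, 0.001, -1.0]]
force: [0.2, 0.2, -0.2]
opening: 0.452
grasp_force: 30.0
```

```bash
python3 -c "
from h import *
st()"
```

```text
t 10.2 p [0.5675 0.1585 0.1663] yaw 92.35 z [ 7.e-04  1.e-04 -1.e+00] F [ 0.2  0.2 -0.2] M [-0.05 -0.08  0.  ] op 39.3 gf 30.0 j [ 5. 33. 91.  0. 56.  2.]
```

Call:
play_rows([
  [[0,0,-0.01,0,0,0],[0,0,-0.025,0,0,0],[0,0,-0.04,0,0,0],[0,0,-0.055,0,0,0],[0,0,-0.07,0,0,0],[0,0,-0.083,0,0,0],[0,0,-0.09,0,0,0],[0,0,-0.09,0,0,0]],
])

```text
time_s: 10.87
position: [0.5683, 0.1586, 0.2581]
tcp_rot: [[-0.042, 0.999, 0.004], [0.999, 0.042, 0.0], [0.0, 0.004, -1.0]]
force: [0.1, -0.4, -1.4]
opening: 0.454
grasp_force: 30.0
```

Call:
play_rows([
  [[0,0,0,0,0,0],[0,0,0,0,0,0],[0,0,0,0,0,0],[0,0,0,0,0,0],[0,0,0,0,0,0],[0,0,0,0,0,0]],
])

```text
time_s: 11.37
position: [0.5671, 0.1585, 0.2553]
tcp_rot: [[-0.042, 0.999, -0.001], [0.999, 0.042, -0.0], [-0.0, -0.001, -1.0]]
force: [1.1, -0.6, -1.5]
opening: 0.453
grasp_force: 30.0
```

```bash
python3 - <<'E'
from h import *
st(); d=imaging.capture("scene"); t=imaging.capture("top")
a=d["frame"][130:290,140:400]; cv2.imwrite("pics/s2.png",cv2.resize(a,(780,480),interpolation=2)[:,:,::-1])
for n in ["cap","valve_grip","well_plate","reagent","tip_box"]:
    print(n,[(r["at"],round(r["confidence"],2)) for r in finder.recognise("scene",n)][:3])
E
```

```text
t 11.37 p [0.5671 0.1585 0.2553] yaw 92.41 z [-9.e-04 -1.e-04 -1.e+00] F [ 1.1 -0.6 -1.5] M [ 0.   -0.09  0.02] op 39.4 gf 30.0 j [ 5. 26. 86. -0. 67.  2.]
cap [([0.7462, 0.172, 0.0485], 0.79), ([0.6009, 0.1643, 0.2163], 0.72)]
valve_grip [([0.6026, -0.2009, 0.0983], 0.75)]
well_plate [([0.4489, 0.0001, 0.0151], 0.8), ([0.6754, -0.0008, 0.0695], 0.67)]
reagent [([0.6788, 0.0005, 0.07], 0.83), ([0.6102, -0.1968, 0.0542], 0.65)]
tip_box [([0.5566, 0.3875, 0.0531], 0.69), ([0.5958, 0.159, 0.2179], 0.25)]
```

View pics/s2.png

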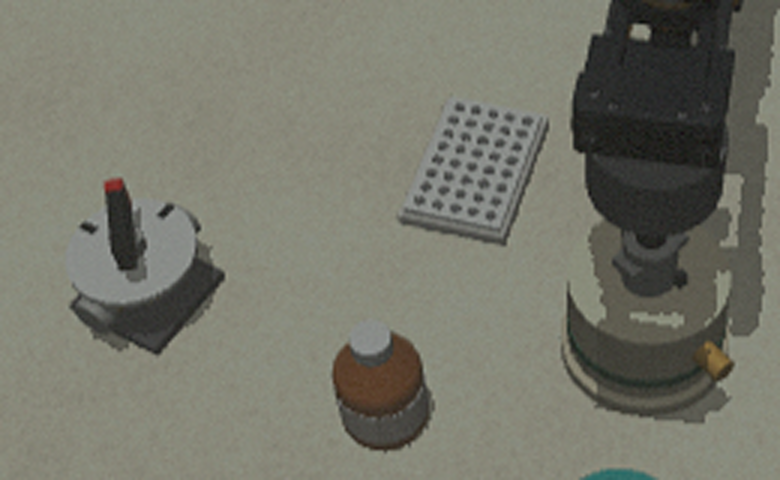

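The scene view shows the cap in the gripper at (655,185), well above the bare neck at (650,260). The valve pointer sits midway between its black marks at (88,228) and (165,212), and the plate and bottle haven't moved. The detector puts the tip box where it was.

```bash
python3 -c "
from rig import bot
print(bot.hand_in())"
```

```text
the job is handed in; nothing more can be done
None
```

The job is handed in: the bleed valve was set to half open first, then the cap came off counter-clockwise, and it is held still and level about 97 mm above its seat with the plate, bottle and tip box left where they were.

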